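# Change the cracked gearbox cover

### The job

The gearbox on the bench has a cracked, rust-brown cover: take it off and lay it flat in the blue scrap tray. Then lay the new aluminium cover on the open gearbox the right way round, its brass plug at the end where the shaft sticks out, with its edges flush with the housing all round, setting it down rather than dropping it. Leave everything else on the bench where it is.

Things in the scene. Friction and masses are not known exactly. Their poses are not given: they have to be found in the camera images.
- rim (a point): Centre of the gearbox's top rim. Dark green open-topped housing, bolted down; its flat rim is 120 (x) x 84 (y) mm outside, 13 mm wide, 65 mm above the bench. z up; x points to the end where the steel shaft sticks out (below the rim, ending 100 mm from the centre). A cover has the rim's outline and just lies on it; nothing locates it. Foot plate 160 x 110 x 10 mm.
- old_lug (a point): Old cracked rust-brown cover, loose on the gearbox at the start: plate 120 (x) x 84 (y) x 10 mm, about 0.3 kg, with a lifting lug on the middle of its top: a block 50 (x) x 18 (y) x 30 mm tall, to be pinched across its 18 mm. This point is the lug's centre, over the plate's centre, 25 mm above the plate's underside; z up, x along the lug towards the brass plug.
- old_plug (a point): Top centre of the old cover's plug: a round brass filler plug, 18 mm across, 8 mm high, on the plate 44 mm from its middle towards its +x end.
- new_lug (a point): New aluminium cover, on the bench at the start, lug up: plate 120 (x) x 84 (y) x 10 mm, about 0.3 kg, with a lifting lug on the middle of its top: a block 50 (x) x 18 (y) x 30 mm tall, to be pinched across its 18 mm. This point is the lug's centre, over the plate's centre, 25 mm above the plate's underside; z up, x along the lug towards the brass plug.
- new_plug (a point): Top centre of the new cover's plug: a round brass filler plug, 18 mm across, 8 mm high, on the plate 44 mm from its middle towards its +x end.
- tray_in (a point): Centre of the inner floor of the blue scrap tray, an open tray of 210 (x) x 170 (y) x 30 mm outside with 5 mm walls and floor, fixed to the bench and empty at the start. z is up.
- screwdriver_grip (a point): Handle of a screwdriver lying on the bench; to be left alone.
- can_mid (a point): Middle of a yellow grease can, 60 mm across and 85 mm tall; to be left alone.
- gear_mid (a point): Middle of a spare steel gear, about 60 mm across and 28 mm tall; to be left alone.
Mind the look-alikes: they are no part of the job. Of the things like the part that bears old_lug, leave any that is black or orange; of the rest the larger one is meant.

How it is judged:
On the way:
1. the old cover lies flat in the blue scrap tray (horizontal distance between old_lug and tray_in below 0.07 m and z of old_lug in the frame of tray_in below 0.029 m and angle between old_lug's own z axis and vertical below 0.1 rad), for 0.2 s.
At the end, for the whole second after the job is handed in: The old cover lies flat on the floor of the blue tray (within 6 degrees). The new cover lies flat on the gearbox rim with its centre within 4 mm of the rim's centre, its edges parallel to the rim's within 0.06 rad (3.4 degrees), and its brass plug at the shaft end (all of step 1 and horizontal distance between new_lug and rim below 0.004 m and z of new_lug in the frame of rim between 0.022 and 0.028 m and angle between new_lug's own z axis and vertical below 0.04 rad and angle between the x axis of new_lug and the x axis of rim, either way round below 0.06 rad and x of new_plug in the frame of rim above 0.03 m); the robot touches nothing.
It fails at once if the new cover is let go while more than 10 mm above the gearbox rim (contact force between new_cover and the fingers below 0.05 N and horizontal distance between new_lug and rim below 0.08 m and z of new_lug in the frame of rim above 0.035 m).
It fails at once if the grease can is moved more than 30 mm (distance of can_mid from where it was at the start of the episode above 0.03 m).
It fails at once if the spare gear is moved more than 30 mm (distance of gear_mid from where it was at the start of the episode above 0.03 m).
It fails at once if the screwdriver is moved more than 30 mm (distance of screwdriver_grip from where it was at the start of the episode above 0.03 m).
It also fails if it takes over 58 s, if anything falls off the work surface, if the arm or the gripper's body presses on something with over 40 N, if the wrist force passes 120 N, or if a joint passes its speed limit or range.

### The arm

A 6-joint arm with a two-finger parallel gripper is mounted at the origin on the work surface. World frame = base frame: x ahead of the robot, y to its left, z up, the work surface at z = 0. Lengths are in m, angles in rad, forces in N, time in s.
With the tool pointing down it reaches from about 0.35 to 0.975 m from the base axis. Payload 17.4 kg.
Tool frame: the origin (TCP) lies on the centre line of the jaws, within the pads' length; the fingertips stand manip.nose_length ahead of it and the grasp point (between the pads) is the TCP (manip.nose_length is the distance from the TCP to the fingertips, in m); z points along the fingers, y is the line along which they close (so a half turn about z gives the same grasp; the last joint's range is limited). The gripper opens to 85 mm and grips with 20 to 120 N. Pads are 22 mm wide; open, the fingers measure 114 mm over their backs; the gripper's body (76 mm by 85 mm) begins 54 mm behind the grasp point. The pads swing forward as they close: fully open they stand 13 mm farther back than shut.
Start: joints at [-1.232, 0.116, 1.442, -0, 1.584, -0.038], TCP at [0.248, -0.628, 0.25] pointing down, gripper open.
Joint ranges: [-2.83, 2.83], [-0.83, 2.19], [0.07, 2.5], [-1.14, 4.28], [0.01, 3], [-2.97, 2.97]. Speed limits (rad/s): [1.89, 1.89, 2.22, 3.14, 3.14, 3.14].

### API

Orientations are given as a unit quaternion [x, y, z, w].
In Python, from plant import status, vision, manip gives the robot as it stands.
- The arm moves only by the tool apply_moves, never from a script. Its argument "moves" is a list of rows, each a list of 3 entries, a list of its own where there are three numbers: the shift along the tool's x, y, z each as a share of 600 mm, from -1 to 1, then the turn, a rotation vector about the tool's x, y, z each as a share of 90 degrees, from -1 to 1, then the closure, from -1 (fully open) to 1 (shut). A call has 1 to 20 rows; each row is the pose to reach, as a shift and turn from the pose commanded when the call began, along the tool's axes at that moment; what a row does not reach only later rows make up. A row lasts 1/12 s, in which the tool goes at most 41.7 mm and 7.16 degrees, less where a joint would pass 70% of its speed; a pose out of reach is approached as far as the arm can. A call with a number of a shift or a turn outside -1 to 1 is refused whole. A call with a gripper value outside its range is refused whole. The fingers move at their own pace and stop on an object; "newtons" is the grip in N (left out, the last holds). Time passes only in rows, so rows that repeat a pose let the fingers close. It gives the time, the measured TCP pose, the force, the opening and the grip force at its end, in the units of the state.
- status.observe(): the state, without advancing time (a new reading comes with each control period).
- vision.read_camera(name): name is "scene" or "top"; returns a dict with "image" (400x640x3 uint8, red, green, blue), "mtx" (3x3 intrinsics, pixels), "extrinsics" (4x4, takes a point from camera to world coordinates). Camera axes: x right, y down, z forward; pixel columns grow to the right and rows downward; lengths in m; the calibration is good to about 2 mm. A picture is of the moment at which its call begins. There is no depth.
- manip.finish_job(): hands the job in; it is judged then, once.
The state is a dict: "time_s": time; "joint_pos": joint angles; "joint_velocities": joint speeds; "tau": joint torques, N m; "tool_pos": TCP position; "eef_rot": TCP orientation; "ft_force": force on the tool from outside, world axes, zero at the start; "ft_torque": the same for the moment, N m; "width": opening from 0.0 (shut) to 1.0 (fully open); "grip_force": force on a finger pad.
Only numpy, scipy, OpenCV 4.12 (cv2) and the standard library are available. Lean on these libraries where they do the work, as an engineer would, in place of code of your own. Each camera call takes 0.05 s, during which the arm holds its last target. There are 200 camera calls.

## Working session

There is one attempt and no reset: what is moved stays moved. The work goes in short steps, Python scripts to look and compute and a tool call to move; the robot and the scene stay as the last step left them, time stands still between calls to the robot, and variables do not carry over. Pictures are saved under pics/ and viewed, at most 10 in all, crops included, and the job is handed in when it is done.

Besides the shell and the picture viewer there is one more tool, called after "Emit:" in YAML: its name, and indented under it one key for each argument. apply_moves: Moves the arm, as the interface text tells. Shift numbers are shares of 600 mm and turn numbers shares of 90 degrees, none past 1 either way. Its arguments: {"type":"object","properties":{"moves":{"type":"array","items":{"type":"array"}},"newtons":{"type":"number"}},"required":["moves"]}

```bash
mkdir -p pics; ls; python3 - <<'E'
from plant import status, vision, manip
import cv2,numpy as np
s=status.observe();print(s['time_s'],s['tool_pos'],s['eef_rot'],manip.nose_length)
for n in('scene','top'):
    r=vision.read_camera(n);cv2.imwrite(f'pics/{n}0.png',r['image'][:,:,::-1])
    print(n,np.round(r['mtx'],1).tolist(),np.round(r['extrinsics'],3).tolist())
E
```

```text
pics
0.0 [ 0.24829358 -0.62748422  0.24957384] [ 9.82305448e-01  1.87284986e-01 -6.73223363e-05 -5.79401642e-04] 0.019
scene [[487.8, 0.0, 316.4], [0.0, 487.8, 208.2], [0.0, 0.0, 1.0]] [[0.474, 0.667, -0.575, 1.306], [0.881, -0.364, 0.304, -0.38], [-0.006, -0.651, -0.759, 1.048], [0.0, 0.0, 0.0, 1.0]]
top [[373.0, 0.0, 316.8], [0.0, 373.0, 200.9], [0.0, 0.0, 1.0]] [[0.022, -0.997, 0.068, 0.528], [-0.999, -0.025, -0.043, 0.033], [0.044, -0.067, -0.997, 0.837], [0.0, 0.0, 0.0, 1.0]]
```

View pics/top0.png

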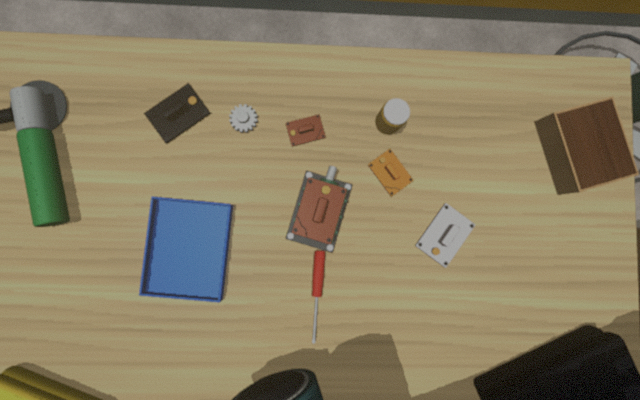

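View pics/scene0.png

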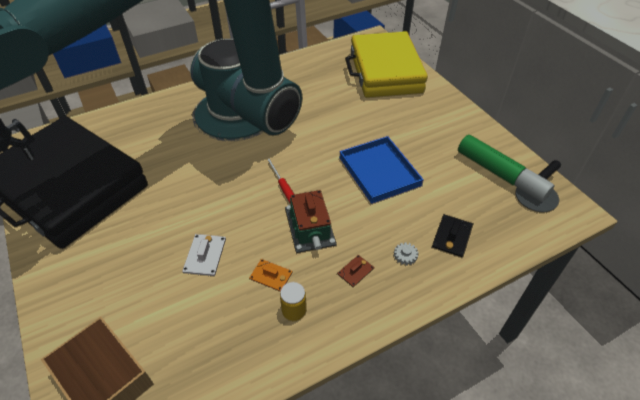

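The top view shows these cover-like items:
- Large rust-brown cover on the gearbox at (320,210). This is the old cover, with its shaft and plug pointing up the image.
- Small brown look-alike at (306,130).
- Black look-alike at (178,112).
- Orange look-alike at (390,172).
- Aluminium cover at (446,235), with its plug at the lower left (436,251). This is the new cover.

The tray is at (188,250). I'll take the large brown cover, and check it in a crop.

```bash
cat > h.py <<'E'
from plant import status, vision, manip
import cv2,numpy as np
from scipy.spatial.transform import Rotation as R
def cast(r,px,z):
    px=np.atleast_2d(np.asarray(px,float));K=r['mtx'];E=r['extrinsics']
    d=(E[:3,:3]@np.linalg.inv(K)@np.c_[px,np.ones(len(px))].T).T
    o=E[:3,3];return o+d*((z-o[2])/d[:,2])[:,None]
def proj(r,P):
    E=np.linalg.inv(r['extrinsics']);c=(E[:3,:3]@np.atleast_2d(P).T).T+E[:3,3]
    q=(r['mtx']@c.T).T;return q[:,:2]/q[:,2:]
def blob(r,lo,hi,near=None,box=None):
    hsv=cv2.cvtColor(r['image'],cv2.COLOR_RGB2HSV);m=cv2.inRange(hsv,np.array(lo),np.array(hi))
    if box: k=np.zeros_like(m);x0,y0,x1,y1=box;k[y0:y1,x0:x1]=255;m&=k
    m=cv2.morphologyEx(m,cv2.MORPH_CLOSE,np.ones((3,3)))
    c,_=cv2.findContours(m,cv2.RETR_EXTERNAL,cv2.CHAIN_APPROX_NONE)
    return max(c,key=cv2.contourArea)[:,0,:]
def rect(r,c,z):
    P=cast(r,c,z)[:,:2];(cx,cy),(w,h),a=cv2.minAreaRect((P*1000).astype(np.float32))
    if w<h: w,h,a=h,w,a+90
    return np.round([cx,cy,w,h,a%180],1)
E
python3 - <<'E'
from h import *
r=vision.read_camera('top');im=r['image']
cv2.imwrite('pics/crop1.png',cv2.resize(im[150:290,270:490],None,fx=3.6,fy=3.6,interpolation=cv2.INTER_CUBIC)[:,:,::-1])
for x,y in[(310,200),(320,210),(306,125),(446,222),(436,251),(325,190),(190,250),(285,210),(470,250)]:print((x,y),cv2.cvtColor(im,cv2.COLOR_RGB2HSV)[y,x])
c=blob(r,(0,80,50),(12,255,255),box=(280,165,360,250));print('old',rect(r,c,.075))
c=blob(r,(0,0,120),(180,45,255),box=(410,195,480,275));print('new',rect(r,c,.010))
c=blob(r,(100,80,40),(125,255,255),box=(120,170,250,320));print('tray',rect(r,c,.03))
for n,z,b in(('old',.083,(280,165,360,250)),('new',.018,(410,195,480,275))):
    c=blob(r,(13,110,90),(28,255,255),box=(318,180,334,198) if n=='old' else (428,243,444,260));print(n,'plug',c.mean(0),np.round(cast(r,c.mean(0)[None],z),4),len(c))
for n,p,z in(('can',(396,110),.085),('gear',(244,118),.028),('smallbrown',(306,130),.01),('sd',(319,275),.015),('sdtip',(314,342),.005),('case corners',(475,380),.1),('case',(600,328),.1)):print(n,np.round(cast(r,[p],z),3))
E
```

```text
(310, 200) [  8 120 136]
(320, 210) [  8 122 134]
(306, 125) [ 10 143 112]
(446, 222) [ 30   2 163]
(436, 251) [ 18 127 162]
(325, 190) [ 23 127 162]
(190, 250) [106 131 161]
(285, 210) [ 20  81 163]
(470, 250) [ 20  78 164]
old [560.9  -4.6 120.4  84.5 164.5]
new [ 515.9 -293.   121.3   85.6  145. ]
tray [474.6 273.9 207.9 171.1 175.9]
old plug [325.15151515 188.06060606] [[ 0.6062 -0.0158  0.083 ]] 33
new plug [435.2        250.66666667] [[ 0.4802 -0.2671  0.018 ]] 15
can [[ 0.773 -0.16   0.085]]
gear [[0.761 0.162 0.028]]
smallbrown [[0.744 0.025 0.01 ]]
sd [[ 0.422 -0.011  0.015]]
sdtip [[ 0.276 -0.003  0.005]]
case corners [[ 0.235 -0.316  0.1  ]]
case [[ 0.337 -0.573  0.1  ]]
```

View pics/crop1.png

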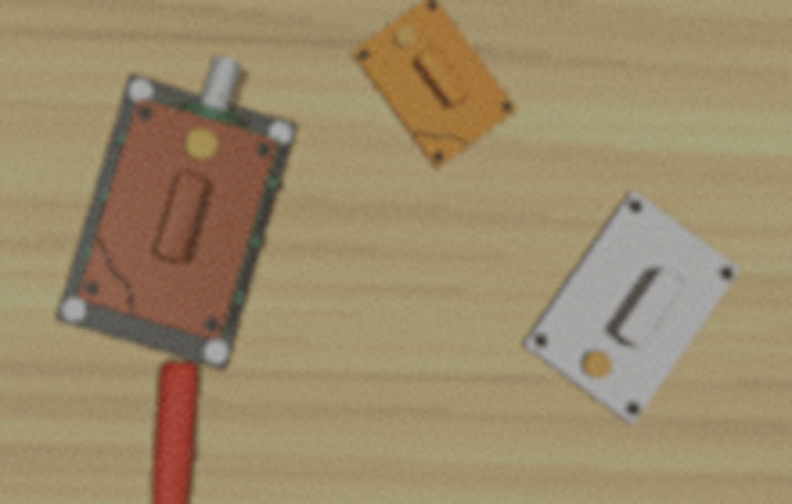

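The crop confirms the choice. The large brown cover is on the housing with its plug toward the shaft, and both covers measure about 120 x 84 mm. Next is a script that converts targets into move shares.

```bash
cat > go.py <<'E'
import sys
from h import *
def go(x,y,z,yaw):
    s=status.observe();p=np.array(s['tool_pos']);A=R.from_quat(s['eef_rot'])
    T=R.from_euler('z',yaw,degrees=True)*R.from_euler('x',180,degrees=True)
    d=A.inv().apply(np.array([x,y,z])-p)/.6; w=(A.inv()*T).as_rotvec()/(np.pi/2)
    print('t',round(s['time_s'],2),'p',np.round(p,4),'yaw',np.round(np.degrees(np.arctan2(*A.apply([1,0,0])[1::-1])),2),'f',np.round(s['ft_force'],1),'w',round(s['width'],3),'g',np.round(s['grip_force'],1),'j6',np.round(s['joint_pos'][5],2))
    print('shift',np.round(d,4),'turn',np.round(w,4))
if __name__=='__main__': go(*map(float,sys.argv[1:5]))
E
python3 go.py .561 -.0046 .22 -15.5
```

```text
t 0.15 p [ 0.2483 -0.6276  0.2498] yaw 21.59 f [-0.5 -0.4 -0. ] w 1.001 g 0.0 j6 -0.04
shift [ 0.8666 -0.7736  0.0503] turn [-5.000e-04  1.000e-04  4.121e-01]
```

Emit:
apply_moves:
  moves:
    - [[0.8666,-0.7736,0.05],[0,0,0.412],-1]
    - [[0.8666,-0.7736,0.05],[0,0,0.412],-1]
    - [[0.8666,-0.7736,0.05],[0,0,0.412],-1]
    - [[0.8666,-0.7736,0.05],[0,0,0.412],-1]
    - [[0.8666,-0.7736,0.05],[0,0,0.412],-1]
    - [[0.8666,-0.7736,0.05],[0,0,0.412],-1]
    - [[0.8666,-0.7736,0.05],[0,0,0.412],-1]
    - [[0.8666,-0.7736,0.05],[0,0,0.412],-1]
    - [[0.8666,-0.7736,0.05],[0,0,0.412],-1]
    - [[0.8666,-0.7736,0.05],[0,0,0.412],-1]
    - [[0.8666,-0.7736,0.05],[0,0,0.412],-1]
    - [[0.8666,-0.7736,0.05],[0,0,0.412],-1]
    - [[0.8666,-0.7736,0.05],[0,0,0.412],-1]
    - [[0.8666,-0.7736,0.05],[0,0,0.412],-1]
    - [[0.8666,-0.7736,0.05],[0,0,0.412],-1]
    - [[0.8666,-0.7736,0.05],[0,0,0.412],-1]
    - [[0.8666,-0.7736,0.05],[0,0,0.412],-1]
    - [[0.8666,-0.7736,0.05],[0,0,0.412],-1]
    - [[0.8666,-0.7736,0.05],[0,0,0.412],-1]
    - [[0.8666,-0.7736,0.05],[0,0,0.412],-1]

```text
time_s: 1.82
tool_pos: [0.5608, -0.0049, 0.2201]
eef_rot: [0.991, -0.135, -0.0, 0.0]
ft_force: [0.5, 0.4, -0.4]
width: 1.0
grip_force: 0.0
```

```bash
python3 go.py .561 -.0046 .098 -15.5
```

```text
t 1.82 p [ 0.5608 -0.0049  0.2201] yaw -15.46 f [ 0.5  0.4 -0.4] w 1.0 g 0.0 j6 1.79
shift [ 2.000e-04 -6.000e-04  2.034e-01] turn [0.0002 0.0003 0.0004]
```

Emit:
apply_moves:
  moves:
    - [[0,0,0.06],[0,0,0],-1]
    - [[0,0,0.12],[0,0,0],-1]
    - [[0,0,0.17],[0,0,0],-1]
    - [[0,0,0.195],[0,0,0],-1]
    - [[0,0,0.203],[0,0,0],-1]
    - [[0,0,0.203],[0,0,0],-1]
    - [[0,0,0.203],[0,0,0],1]
    - [[0,0,0.203],[0,0,0],1]
    - [[0,0,0.203],[0,0,0],1]
    - [[0,0,0.203],[0,0,0],1]
    - [[0,0,0.203],[0,0,0],1]
    - [[0,0,0.203],[0,0,0],1]
    - [[0,0,0.203],[0,0,0],1]
    - [[0,0,0.203],[0,0,0],1]
    - [[0,0,0.203],[0,0,0],1]
    - [[0,0,0.203],[0,0,0],1]
    - [[0,0,0.203],[0,0,0],1]
    - [[0,0,0.203],[0,0,0],1]
  newtons: 50

```text
time_s: 3.32
tool_pos: [0.5614, -0.0046, 0.0992]
eef_rot: [0.991, -0.135, 0.0, -0.0]
ft_force: [-1.2, -0.2, 5.5]
width: 0.199
grip_force: 51.1
```

```bash
python3 go.py .561 -.0046 .198 -15.5
```

```text
t 3.32 p [ 0.5614 -0.0046  0.0992] yaw -15.48 f [-1.2 -0.2  5.5] w 0.199 g 51.1 j6 1.79
shift [-4.000e-04  1.000e-04 -1.647e-01] turn [-0.0003 -0.0005  0.0002]
```

Emit:
apply_moves:
  moves:
    - [[0,0,-0.02],[0,0,0],1]
    - [[0,0,-0.06],[0,0,0],1]
    - [[0,0,-0.11],[0,0,0],1]
    - [[0,0,-0.16],[0,0,0],1]
    - [[0,0,-0.165],[0,0,0],1]
    - [[0,0,-0.165],[0,0,0],1]

```text
time_s: 3.82
tool_pos: [0.5616, -0.0048, 0.1998]
eef_rot: [0.991, -0.135, 0.002, -0.0]
ft_force: [0.0, 0.0, -4.4]
width: 0.198
grip_force: 49.9
```

```bash
python3 go.py .475 .274 .198 -4
```

```text
t 3.82 p [ 0.5616 -0.0048  0.1998] yaw -15.49 f [ 0.   0.  -4.4] w 0.198 g 49.9 j6 1.79
shift [-0.2632 -0.4092  0.0025] turn [-0.0002 -0.002  -0.1277]
```

Emit:
apply_moves:
  moves:
    - [[-0.03,-0.045,0],[0,0,-0.02],1]
    - [[-0.06,-0.093,0],[0,0,-0.04],1]
    - [[-0.09,-0.14,0],[0,0,-0.06],1]
    - [[-0.12,-0.187,0],[0,0,-0.08],1]
    - [[-0.15,-0.233,0],[0,0,-0.1],1]
    - [[-0.18,-0.28,0],[0,0,-0.11],1]
    - [[-0.21,-0.327,0],[0,0,-0.12],1]
    - [[-0.235,-0.365,0],[0,0,-0.128],1]
    - [[-0.255,-0.397,0],[0,0,-0.128],1]
    - [[-0.263,-0.409,0],[0,0,-0.128],1]
    - [[-0.263,-0.409,0],[0,0,-0.128],1]
    - [[-0.263,-0.409,0.05],[0,0,-0.128],1]
    - [[-0.263,-0.409,0.11],[0,0,-0.128],1]
    - [[-0.263,-0.409,0.17],[0,0,-0.128],1]
    - [[-0.263,-0.409,0.21],[0,0,-0.128],1]
    - [[-0.263,-0.409,0.23],[0,0,-0.128],1]
    - [[-0.263,-0.409,0.245],[0,0,-0.128],1]
    - [[-0.263,-0.409,0.245],[0,0,-0.128],1]

```text
time_s: 5.32
tool_pos: [0.4743, 0.2731, 0.0493]
eef_rot: [0.999, -0.035, -0.001, 0.001]
ft_force: [-0.1, -0.5, -4.1]
width: 0.198
grip_force: 50.0
```

```bash
python3 go.py .475 .274 .0395 -4
python3 - <<'E'
from h import *
r=vision.read_camera('top');cv2.imwrite('pics/t2.png',r['image'][:,:,::-1])
r=vision.read_camera('scene');cv2.imwrite('pics/s2.png',r['image'][:,:,::-1])
E
```

```text
t 5.32 p [0.4743 0.2731 0.0493] yaw -4.01 f [-0.1 -0.5 -4.1] w 0.198 g 50.0 j6 2.12
shift [ 0.001  -0.0016  0.0163] turn [ 0.0007  0.001  -0.0001]
```

View pics/t2.png

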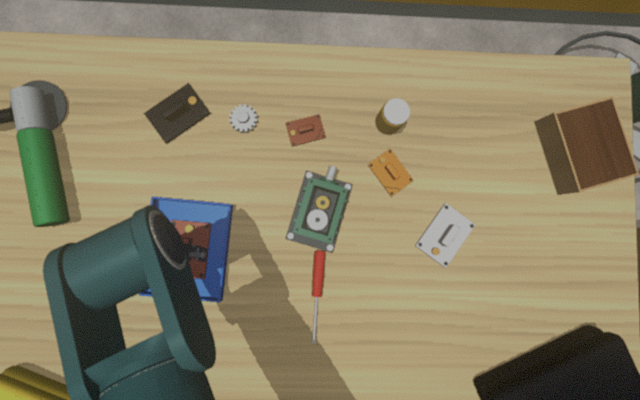

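The old cover is inside the tray at about (195,245), and the open green gearbox is clear at (320,210). I'll lower the cover, release it and lift away.

Emit:
apply_moves:
  moves:
    - [[0,0,0.009],[0,0,0],1]
    - [[0,0,0.0155],[0,0,0],1]
    - [[0,0,0.0155],[0,0,0],1]
    - [[0,0,0.0155],[0,0,0],-1]
    - [[0,0,0.0155],[0,0,0],-1]
    - [[0,0,0.0155],[0,0,0],-1]
    - [[0,0,0.0155],[0,0,0],-1]
    - [[0,0,0.0155],[0,0,0],-1]
    - [[0,0,0.0155],[0,0,0],-1]
    - [[0,0,-0.02],[0,0,0],-1]
    - [[0,0,-0.08],[0,0,0],-1]
    - [[0,0,-0.14],[0,0,0],-1]
    - [[0,0,-0.2],[0,0,0],-1]
    - [[0,0,-0.25],[0,0,0],-1]
    - [[0,0,-0.26],[0,0,0],-1]
    - [[0,0,-0.26],[0,0,0],-1]

```text
time_s: 6.75
tool_pos: [0.4752, 0.2743, 0.2091]
eef_rot: [0.999, -0.035, 0.002, -0.001]
ft_force: [0.5, 1.2, -0.3]
width: 1.0
grip_force: 0.0
```

```bash
python3 go.py .516 -.293 .2 -35
```

```text
t 6.75 p [0.4752 0.2743 0.2091] yaw -3.97 f [ 0.5  1.2 -0.3] w 1.0 g 0.0 j6 2.12
shift [0.1332 0.9385 0.0137] turn [-0.002  -0.0018  0.3448]
```

Emit:
apply_moves:
  moves:
    - [[0.1332,0.9385,0.0137],[0,0,0.345],-1]
    - [[0.1332,0.9385,0.0137],[0,0,0.345],-1]
    - [[0.1332,0.9385,0.0137],[0,0,0.345],-1]
    - [[0.1332,0.9385,0.0137],[0,0,0.345],-1]
    - [[0.1332,0.9385,0.0137],[0,0,0.345],-1]
    - [[0.1332,0.9385,0.0137],[0,0,0.345],-1]
    - [[0.1332,0.9385,0.0137],[0,0,0.345],-1]
    - [[0.1332,0.9385,0.0137],[0,0,0.345],-1]
    - [[0.1332,0.9385,0.0137],[0,0,0.345],-1]
    - [[0.1332,0.9385,0.0137],[0,0,0.345],-1]
    - [[0.1332,0.9385,0.0137],[0,0,0.345],-1]
    - [[0.1332,0.9385,0.0137],[0,0,0.345],-1]
    - [[0.1332,0.9385,0.0137],[0,0,0.345],-1]
    - [[0.1332,0.9385,0.0137],[0,0,0.345],-1]
    - [[0.1332,0.9385,0.0137],[0,0,0.345],-1]
    - [[0.1332,0.9385,0.0137],[0,0,0.345],-1]
    - [[0.1332,0.9385,0.0137],[0,0,0.345],-1]

```text
time_s: 8.17
tool_pos: [0.5149, -0.2928, 0.1968]
eef_rot: [0.954, -0.301, -0.001, -0.0]
ft_force: [0.4, 0.2, -0.9]
width: 1.0
grip_force: 0.0
```

```bash
python3 go.py .516 -.293 .036 -35
python3 - <<'E'
from h import *
for n in('top','scene'):
    r=vision.read_camera(n);cv2.imwrite(f'pics/{n}3.png',r['image'][:,:,::-1]);np.save(f'{n}3.npy',r,allow_pickle=True)
    im=r['image']
    q=proj(r,[[.561,-.0046,.065]])[0].astype(int);c=im[q[1]-55:q[1]+55,q[0]-55:q[0]+55];print(n,q)
    cv2.imwrite(f'pics/rim_{n}.png',cv2.resize(c,None,fx=5,fy=5,interpolation=cv2.INTER_CUBIC)[:,:,::-1])
E
```

```text
t 8.17 p [ 0.5149 -0.2928  0.1968] yaw -35.03 f [ 0.4  0.2 -0.9] w 1.0 g 0.0 j6 1.62
shift [ 0.0022 -0.0008  0.268 ] turn [-0.0001  0.0013 -0.0004]
top [318 210]
scene [310 210]
```

View pics/rim_top.png

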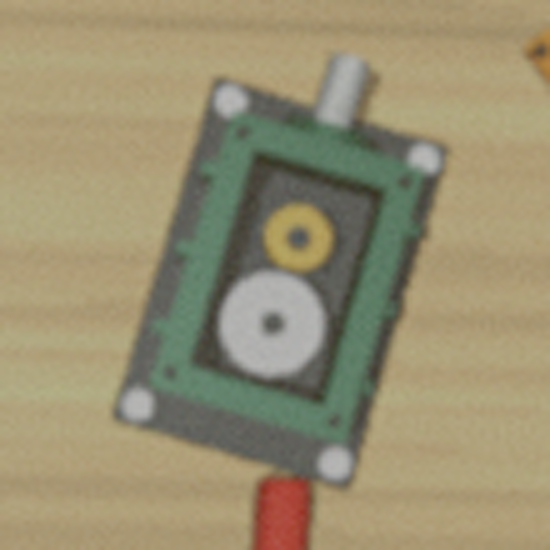

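View pics/rim_scene.png

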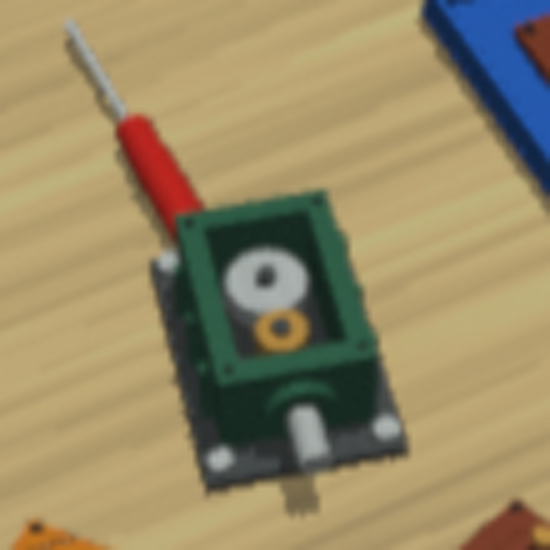

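The rim is clear, with four dark screw dots at its corners: top crop (244,131), (404,182), (170,372), (335,420). The new cover has matching dots, so I'll measure both from the dots.

```bash
cat > dots.py <<'E'
from h import *
def refine(im,uv,h=3):
    g=255-cv2.cvtColor(im,cv2.COLOR_RGB2GRAY).astype(float);out=[]
    for u,v in uv:
        for _ in range(3):
            a,b=int(round(u)),int(round(v));w=g[b-h:b+h+1,a-h:a+h+1];w=np.clip(w-np.median(w)-.3*(w.max()-np.median(w)),0,None)
            Y,X=np.mgrid[-h:h+1,-h:h+1];u,v=a+(w*X).sum()/w.sum(),b+(w*Y).sum()/w.sum()
        out.append((u,v))
    return np.array(out)
def fit(r,im,crop,f,off,z,pairs,h=3):
    uv=(np.array(crop)+.5)/f-.5+np.array(off);q=refine(im,uv,h);P=cast(r,q,z)[:,:2]
    x=sum(P[a]-P[b] for a,b in pairs);print('moved px',np.round(np.abs(q-uv).max(1),2),'C',np.round(P.mean(0),4),'yaw',np.round(np.degrees(np.arctan2(x[1],x[0])),2),
     'L',[round(float(np.linalg.norm(P[a]-P[b])),4) for a,b in pairs+[(0,1),(2,3)]])
E
python3 - <<'E'
from dots import *
t=np.load('top3.npy',allow_pickle=True).item();s=np.load('scene3.npy',allow_pickle=True).item()
T=[(244,131),(404,182),(170,372),(335,420)]
S=[(190,223),(317,198),(229,370),(362,345)]
fit(t,t['image'],T,5,(263,155),.065,[(0,2),(1,3)],2)
fit(s,s['image'],S,5,(255,155),.065,[(2,0),(3,1)],2)
im0=cv2.imread('pics/top0.png')[:,:,::-1].copy()
fit(t,im0,[(635,206),(727,272),(540,341),(633,408)],3.6,(270,150),.010,[(2,0),(3,1)],2)
# rim opening, top view: pixels that are not green inside the rim
hsv=cv2.cvtColor(t['image'],cv2.COLOR_RGB2HSV);m=cv2.inRange(hsv,np.array((55,60,70)),np.array((95,255,255)))
m[:, :280]=0;m[:,365:]=0;m[:160]=0;m[255:]=0
c,hi=cv2.findContours(m,cv2.RETR_CCOMP,cv2.CHAIN_APPROX_NONE);b=max([k for i,k in enumerate(c) if hi[0][i][3]>=0],key=cv2.contourArea)[:,0]
print('opening(94x58)',rect(t,b,.065))
b=max(c,key=cv2.contourArea)[:,0];print('outer',rect(t,b,.065))
q=proj(s,[[.516,-.293,.01]])[0];print(q)
E
```

```text
moved px [0.3  0.14 0.12 0.13] C [ 0.5624 -0.0076] yaw -15.37 L [0.1043, 0.1035, 0.0708, 0.0708]
moved px [1.36 3.25 4.7  4.62] C [ 0.5697 -0.0154] yaw -14.41 L [0.1148, 0.1104, 0.0664, 0.0745]
moved px [0.08 0.24 0.22 0.12] C [ 0.5157 -0.2939] yaw 144.96 L [0.104, 0.1042, 0.071, 0.0712]
opening(94x58) [504.4 -14.6   5.8   5.8  46.4]
outer [565.   -8.4 122.2  86.1 163.7]
[204.59084469 253.17018765]
```

Rim and new-cover dot spacings agree at 104 x 71 mm, so the heights are right. The rim is at (0.5624, -0.0076) with yaw -15.4°. The new cover is at (0.5157, -0.2939) with yaw 145°. The scene-camera refinement drifted, so I'm discarding it.

Emit:
apply_moves:
  moves:
    - [[0.002,0.0007,0.06],[0,0,0],-1]
    - [[0.002,0.0007,0.12],[0,0,0],-1]
    - [[0.002,0.0007,0.18],[0,0,0],-1]
    - [[0.002,0.0007,0.23],[0,0,0],-1]
    - [[0.002,0.0007,0.255],[0,0,0],-1]
    - [[0.002,0.0007,0.267],[0,0,0],-1]
    - [[0.002,0.0007,0.267],[0,0,0],-1]
    - [[0.002,0.0007,0.267],[0,0,0],1]
    - [[0.002,0.0007,0.267],[0,0,0],1]
    - [[0.002,0.0007,0.267],[0,0,0],1]
    - [[0.002,0.0007,0.267],[0,0,0],1]
    - [[0.002,0.0007,0.267],[0,0,0],1]
    - [[0.002,0.0007,0.267],[0,0,0],1]
    - [[0.002,0.0007,0.267],[0,0,0],1]
    - [[0.002,0.0007,0.267],[0,0,0],1]
    - [[0.002,0.0007,0.267],[0,0,0],1]
    - [[0.002,0.0007,0.267],[0,0,0],1]
    - [[0.002,0.0007,0.267],[0,0,0],1]
    - [[0.002,0.0007,0.267],[0,0,0],1]
  newtons: 50

```text
time_s: 9.85
tool_pos: [0.5163, -0.2946, 0.0389]
eef_rot: [0.954, -0.301, 0.0, 0.0]
ft_force: [-0.8, 1.3, 7.0]
width: 0.199
grip_force: 51.1
```

```bash
python3 go.py .5157 -.2939 .22 54.5
```

```text
t 9.85 p [ 0.5163 -0.2946  0.0389] yaw -35.03 f [-0.8  1.3  7. ] w 0.199 g 51.1 j6 1.62
shift [-0.0012 -0.0004 -0.3019] turn [ 4.000e-04 -6.000e-04 -9.948e-01]
```

Emit:
apply_moves:
  moves:
    - [[0,0,-0.02],[0,0,0],1]
    - [[0,0,-0.06],[0,0,0],1]
    - [[0,0,-0.12],[0,0,0],1]
    - [[0,0,-0.18],[0,0,0],1]
    - [[0,0,-0.24],[0,0,-0.06],1]
    - [[0,0,-0.28],[0,0,-0.13],1]
    - [[0,0,-0.3],[0,0,-0.2],1]
    - [[0,0,-0.3],[0,0,-0.27],1]
    - [[0,0,-0.3],[0,0,-0.34],1]
    - [[0,0,-0.3],[0,0,-0.41],1]
    - [[0,0,-0.3],[0,0,-0.48],1]
    - [[0,0,-0.3],[0,0,-0.55],1]
    - [[0,0,-0.3],[0,0,-0.62],1]
    - [[0,0,-0.3],[0,0,-0.69],1]
    - [[0,0,-0.3],[0,0,-0.76],1]
    - [[0,0,-0.3],[0,0,-0.83],1]
    - [[0,0,-0.3],[0,0,-0.9],1]
    - [[0,0,-0.3],[0,0,-0.96],1]
    - [[0,0,-0.3],[0,0,-0.99],1]
    - [[0,0,-0.3],[0,0,-0.99],1]

```text
time_s: 11.52
tool_pos: [0.5157, -0.2943, 0.2184]
eef_rot: [0.89, 0.456, -0.0, -0.0]
ft_force: [-0.6, 0.2, -2.7]
width: 0.199
grip_force: 49.7
```

```bash
python3 go.py .5624 -.0076 .2 140
```

```text
t 11.52 p [ 0.5157 -0.2943  0.2184] yaw 54.22 f [-0.6  0.2 -2.7] w 0.199 g 49.7 j6 0.06
shift [ 0.4331 -0.2163  0.0307] turn [-2.000e-04 -1.000e-04 -9.532e-01]
```

Emit:
apply_moves:
  moves:
    - [[0.03,-0.015,0.002],[0,0,-0.06],1]
    - [[0.06,-0.03,0.004],[0,0,-0.13],1]
    - [[0.09,-0.045,0.006],[0,0,-0.2],1]
    - [[0.12,-0.06,0.008],[0,0,-0.27],1]
    - [[0.15,-0.075,0.01],[0,0,-0.34],1]
    - [[0.18,-0.09,0.012],[0,0,-0.41],1]
    - [[0.21,-0.105,0.014],[0,0,-0.48],1]
    - [[0.24,-0.12,0.016],[0,0,-0.55],1]
    - [[0.27,-0.135,0.018],[0,0,-0.62],1]
    - [[0.3,-0.15,0.02],[0,0,-0.69],1]
    - [[0.33,-0.165,0.022],[0,0,-0.76],1]
    - [[0.36,-0.18,0.024],[0,0,-0.83],1]
    - [[0.39,-0.195,0.027],[0,0,-0.9],1]
    - [[0.415,-0.207,0.03],[0,0,-0.953],1]
    - [[0.427,-0.213,0.03],[0,0,-0.953],1]
    - [[0.433,-0.2163,0.03],[0,0,-0.953],1]
    - [[0.433,-0.2163,0.03],[0,0,-0.953],1]
    - [[0.433,-0.2163,0.03],[0,0,-0.953],1]

```text
time_s: 13.02
tool_pos: [0.5632, -0.0084, 0.2003]
eef_rot: [0.345, 0.939, -0.0, 0.0]
ft_force: [-0.1, 0.2, -3.4]
width: 0.194
grip_force: 49.7
```

```bash
python3 go.py .5624 -.0076 .13 164.6
```

```text
t 13.02 p [ 0.5632 -0.0084  0.2003] yaw 139.69 f [-0.1  0.2 -3.4] w 0.194 g 49.7 j6 -0.93
shift [0.002  0.0002 0.1171] turn [-2.000e-04  1.000e-04 -2.768e-01]
```

Emit:
apply_moves:
  moves:
    - [[0.001,0,0],[0,0,-0.07],1]
    - [[0.002,0,0.02],[0,0,-0.14],1]
    - [[0.002,0,0.05],[0,0,-0.2],1]
    - [[0.002,0,0.08],[0,0,-0.25],1]
    - [[0.002,0,0.11],[0,0,-0.277],1]
    - [[0.002,0,0.13],[0,0,-0.277],1]
    - [[0.002,0,0.14],[0,0,-0.277],1]
    - [[0.002,0,0.144],[0,0,-0.277],1]
    - [[0.002,0,0.144],[0,0,-0.277],1]
    - [[0.002,0,0.144],[0,0,-0.277],1]

```text
time_s: 13.85
tool_pos: [0.5628, -0.0073, 0.1146]
eef_rot: [0.133, 0.991, 0.0, 0.001]
ft_force: [0.1, 0.3, -2.4]
width: 0.198
grip_force: 49.7
```

```bash
python3 go.py .5624 -.0076 .104 164.6
python3 - <<'E'
from h import *
a=[]
for n in('top','scene'):
    r=vision.read_camera(n);np.save(f'{n}4.npy',r,allow_pickle=True);q=proj(r,[[.5624,-.0076,.075]])[0].astype(int);print(n,q)
    a.append(cv2.resize(r['image'][q[1]-40:q[1]+40,q[0]-40:q[0]+40],None,fx=5,fy=5,interpolation=cv2.INTER_CUBIC))
cv2.imwrite('pics/c4.png',np.hstack(a)[:,:,::-1])
E
```

```text
t 13.85 p [ 0.5628 -0.0073  0.1146] yaw 164.71 f [ 0.1  0.3 -2.4] w 0.198 g 49.7 j6 -1.36
shift [ 0.0006 -0.0007  0.0177] turn [0.0001 0.0007 0.0012]
top [320 209]
scene [309 208]
```

View pics/c4.png

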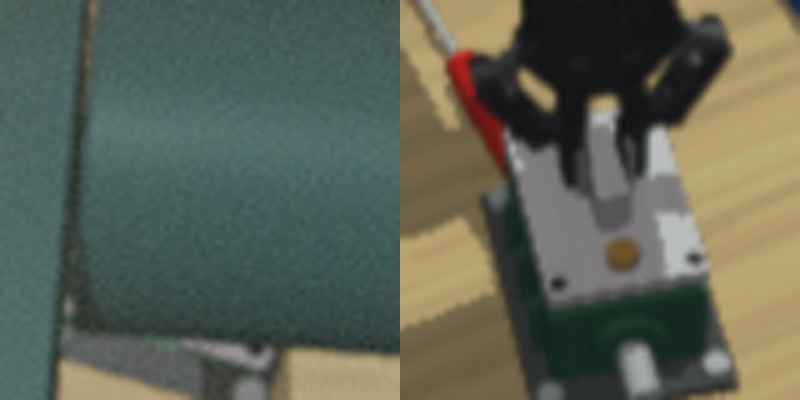

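Left, the top view is blocked by the arm. Right, the scene view shows the cover just above the housing, with its plug at the shaft end (622,253) and its front dots at (557,283) and (695,258). I'll compare those dots with the rim's front dots.

```bash
python3 - <<'E'
from h import *
s=np.load('scene4.npy',allow_pickle=True).item()
f=lambda c,o:(np.array(c)+.5)/5-.5+np.array(o)
a=cast(s,f([(229,370),(362,345)],(255,155)),.065)[:,:2];b=cast(s,f([(157,283),(295,258)],(269,168)),.0855)[:,:2]
print(a,b,(b-a)*1000,(b-a).mean(0)*1000)
E
```

```text
[[ 0.60224926 -0.05513974]
 [ 0.62050531  0.01271813]] [[ 0.60383655 -0.05636459]
 [ 0.62296057  0.01286625]] [[ 1.58729031 -1.22484939]
 [ 2.45525289  0.14811976]] [ 2.0212716  -0.53836481]
```

The scene view suggests the cover is 1–2 mm too far forward, which is within that view's error. I'll ease it back about 1 mm, set it down, release and check from the top.

Emit:
apply_moves:
  moves:
    - [[0.0013,-0.0005,0.006],[0,0,0.001],1]
    - [[0.0013,-0.0005,0.011],[0,0,0.001],1]
    - [[0.0013,-0.0005,0.015],[0,0,0.001],1]
    - [[0.0013,-0.0005,0.0175],[0,0,0.001],1]
    - [[0.0013,-0.0005,0.0185],[0,0,0.001],1]
    - [[0.0013,-0.0005,0.0185],[0,0,0.001],1]
    - [[0.0013,-0.0005,0.0185],[0,0,0.001],1]

```text
time_s: 14.53
tool_pos: [0.5615, -0.0071, 0.1038]
eef_rot: [0.133, 0.991, -0.0, -0.0]
ft_force: [-10.2, 0.4, 12.7]
width: 0.2
grip_force: 52.0
```

```bash
python3 go.py .562 -.0075 .102 164.6
```

```text
t 14.53 p [ 0.5615 -0.0071  0.1038] yaw 164.69 f [-10.2   0.4  12.7] w 0.2 g 52.0 j6 -1.36
shift [-0.001  -0.0003  0.0031] turn [-0.    -0.     0.001]
```

Emit:
apply_moves:
  moves:
    - [[0,0,-0.001],[0,0,0],0.4]
    - [[0,0,-0.001],[0,0,0],0]
    - [[0,0,-0.001],[0,0,0],-1]
    - [[0,0,-0.001],[0,0,0],-1]
    - [[0,0,-0.001],[0,0,0],-1]
    - [[0,0,-0.001],[0,0,0],-1]
    - [[0,0,-0.001],[0,0,0],-1]
    - [[0,0,-0.02],[0,0,0],-1]
    - [[0,0,-0.07],[0,0,0],-1]
    - [[0,0,-0.13],[0,0,0],-1]
    - [[0,0,-0.18],[0,0,0],-1]
    - [[0,-0.05,-0.2],[0,0,0],-1]
    - [[0,-0.11,-0.2],[0,0,0],-1]
    - [[0,-0.17,-0.2],[0,0,0],-1]
    - [[0,-0.23,-0.2],[0,0,0],-1]
    - [[0,-0.29,-0.2],[0,0,0],-1]
    - [[0,-0.35,-0.2],[0,0,0],-1]
    - [[0,-0.4,-0.2],[0,0,0],-1]
    - [[0,-0.42,-0.2],[0,0,0],-1]
    - [[0,-0.42,-0.2],[0,0,0],-1]

```text
time_s: 16.2
tool_pos: [0.4943, -0.2523, 0.2233]
eef_rot: [0.135, 0.991, -0.0, 0.0]
ft_force: [0.1, 1.4, 0.5]
width: 0.999
grip_force: 0.0
```

```bash
python3 - <<'E'
from h import *
r=vision.read_camera('top');np.save('top5.npy',r,allow_pickle=True);im=r['image']
a=[cv2.resize(im[155:265,263:373],None,fx=5,fy=5,interpolation=cv2.INTER_CUBIC),cv2.resize(im[185:315,130:245],(230,260))]
o=np.zeros((550,785,3),np.uint8);o[:,:550]=a[0];o[:260,555:]=a[1];cv2.imwrite('pics/c5.png',o[:,:,::-1])
s=vision.read_camera('scene');np.save('scene5.npy',s,allow_pickle=True)
E
```

```text
(no output)
```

View pics/c5.png

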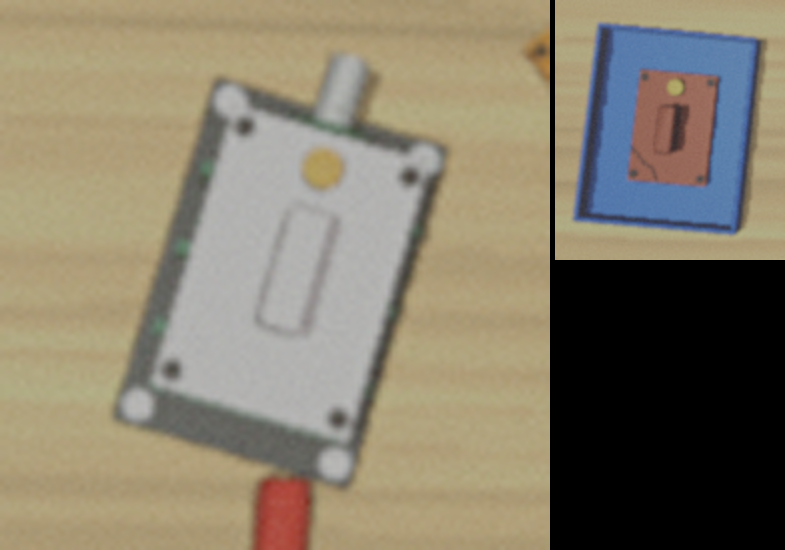

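The new cover lies on the housing with its plug (322,168) toward the shaft. Its dots are at (244,126), (409,176), (171,370), (338,419). The old cover lies flat in the tray. Next I'll measure the remaining offset.

```bash
python3 - <<'E'
from dots import *
t=np.load('top5.npy',allow_pickle=True).item();t3=np.load('top3.npy',allow_pickle=True).item()
fit(t3,t3['image'],[(244,131),(404,182),(170,372),(335,420)],5,(263,155),.065,[(0,2),(1,3)],2)
fit(t,t['image'],[(244,126),(409,176),(171,370),(338,419)],5,(263,155),.075,[(0,2),(1,3)],2)
s=np.load('scene5.npy',allow_pickle=True).item();s3=np.load('scene3.npy',allow_pickle=True).item()
# front/near top edges in scene: fit on covers dots from rim predictions
fit(s,s['image'],5*proj(s,[[*p,.075] for p in cast(s,(np.array([(190,223),(317,198),(229,370),(362,345)])+.5)/5-.5+[255,155],.065)[:,:2]]),5,(0,0),.075,[(2,0),(3,1)],3)
P=cast(s,(np.array([(190,223),(317,198),(229,370),(362,345)])+.5)/5-.5+[255,155],.065)[:,:2];print(P.mean(0))
E
```

```text
moved px [0.3  0.14 0.12 0.13] C [ 0.5624 -0.0076] yaw -15.37 L [0.1043, 0.1035, 0.0708, 0.0708]
moved px [0.09 0.18 0.13 0.05] C [ 0.5636 -0.0083] yaw -15.37 L [0.104, 0.104, 0.0712, 0.0707]
moved px [5.17 1.13 5.14 3.73] C [ 0.5611 -0.0153] yaw -16.02 L [0.1115, 0.1134, 0.0847, 0.0836]
[ 0.56106667 -0.00726794]
```

The cover is 1.4 mm off centre against a 4 mm limit, and its yaw matches the rim. The robot is clear of everything, so I'm handing in.

```bash
python3 -c "
from plant import manip
print(manip.finish_job())"
```

```text
the job is handed in; nothing more can be done
None
```

The job is handed in, with no verdict returned: the old cover lies flat in the blue tray, and the new cover is on the gearbox with its plug at the shaft end, about 1.4 mm off centre and parallel to the rim by the top camera.

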